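Sort drilled cores into the laboratory trays

TASK

Sort the five drilled cores on the bench into the trays by material: both black asphalt cores into the blue tray, both grey concrete cores into the yellow tray and the red sandstone core into the green tray. Set each one down gently, not dropped, so that it stands upright flat on its tray's floor, and let go of it. Leave the sample tin and the brass ring that stand among them undisturbed.

Things in the scene. Friction and masses are not known exactly. Their poses are not given: they have to be found in the camera images.
- asphalt_a: Black asphalt core with dark grey flecks, no mark on its top: a plain upright cylinder 50 mm across and 56 mm high, about 280 g, standing loose on the bench. Origin: centre of its underside; z is its axis, up. Can be gripped across its diameter from any side; a finger-tip height of about 25 mm above its underside clears the trays' walls.
- asphalt_b: Black asphalt core with dark grey flecks and a white paint dot (14 mm) on its top: a plain upright cylinder 50 mm across and 56 mm high, about 280 g, standing loose on the bench. Origin: centre of its underside; z is its axis, up. Can be gripped across its diameter from any side; a finger-tip height of about 25 mm above its underside clears the trays' walls.
- concrete_a: Grey concrete core with light and dark flecks, no mark on its top: a plain upright cylinder 50 mm across and 66 mm high, about 310 g, standing loose on the bench. Origin: centre of its underside; z is its axis, up. Can be gripped across its diameter from any side; a finger-tip height of about 25 mm above its underside clears the trays' walls.
- concrete_b: Grey concrete core with light and dark flecks and a black paint dot (14 mm) on its top: a plain upright cylinder 50 mm across and 66 mm high, about 310 g, standing loose on the bench. Origin: centre of its underside; z is its axis, up. Can be gripped across its diameter from any side; a finger-tip height of about 25 mm above its underside clears the trays' walls.
- sandstone: Brick-red sandstone core with darker bands round it: a plain upright cylinder 50 mm across and 61 mm high, about 270 g, standing loose on the bench. Origin: centre of its underside; z is its axis, up. Can be gripped across its diameter from any side; a finger-tip height of about 25 mm above its underside clears the trays' walls.
- tray_blue: Blue plastic tray, fixed to the bench, open on top: 88 mm along its x, 148 mm along its y, 20 mm high, walls 4 mm, floor 4 mm thick (inside 80 x 140 mm). Origin: centre of its underside, on the bench; z up, y along its long side. Two cores fit side by side along y, for instance centred at y = -34 and +34 mm.
- tray_yellow: Yellow plastic tray, fixed to the bench, open on top: 88 mm along its x, 148 mm along its y, 20 mm high, walls 4 mm, floor 4 mm thick (inside 80 x 140 mm). Origin: centre of its underside, on the bench; z up, y along its long side. Two cores fit side by side along y, for instance centred at y = -34 and +34 mm.
- tray_green: Green plastic tray, fixed to the bench, open on top: 88 mm along its x, 148 mm along its y, 20 mm high, walls 4 mm, floor 4 mm thick (inside 80 x 140 mm). Origin: centre of its underside, on the bench; z up, y along its long side. Two cores fit side by side along y, for instance centred at y = -34 and +34 mm.
- tin: Closed round aluminium sample tin with a white lid, loose, to be left alone: 63 mm across, 44 mm high, about 180 g. Origin: centre of its underside; z up.
- ring: Brass soil-sampling ring lying flat, loose, to be left alone: 75 mm outside, 63 mm inside, 20 mm high, about 160 g. Origin: centre of its underside; z up. Cores, tin and ring stand at least 95 mm apart, centre to centre; other bench-top things (tools, jar, dish, equipment) lie outside the area of the cores and trays.

How it is judged:
By the outcome, as a careful person would: the job done as asked, in the order asked, and still so for the second after the job is handed in, with the robot touching nothing.
It also fails if it takes over 109 s, if anything falls off the work surface, if the arm or the gripper's body presses on something with over 40 N, if the wrist force passes 120 N, or if a joint passes its speed limit or range.

ROBOT

A 6-joint arm with a two-finger parallel gripper is mounted at the origin on the work surface. World frame = base frame: x ahead of the robot, y to its left, z up, the work surface at z = 0. Lengths are in m, angles in rad, forces in N, time in s.
With the tool pointing down it reaches from about 0.3 to 0.75 m from the base axis. Payload 8.5 kg.
Tool frame: the origin (TCP) lies midway between the tips of the shut fingers; the grasp point (between the pads) lies 19 mm behind it (r.hold_point_z is the distance from the TCP to the grasp point, in m); z points along the fingers, y is the line along which they close (so a half turn about z gives the same grasp; the last joint's range is limited). The gripper opens to 88 mm and grips with 3 to 60 N. Pads are 18 mm wide; open, the fingers measure 123 mm over their backs; the gripper's body (75 mm by 187 mm) begins 45 mm behind the grasp point.
Start: joints at [-1.486, 0.381, 1.297, -0, 1.464, -0.215], TCP at [0.162, -0.525, 0.239] pointing down, gripper open.
Joint ranges: [-3.11, 3.11], [-0.89, 2.33], [0.22, 2.48], [-1.42, 4.56], [0.17, 2.85], [-2.88, 2.88]. Speed limits (rad/s): [2.39, 2.39, 3.14, 3.14, 3.14, 3.14].

INTERFACE

Orientations are given as [roll, pitch, yaw] about the fixed x, y, z axes, in that order (R = Rz(yaw) Ry(pitch) Rx(roll)).
In Python, from bench import r gives the robot as it stands.
- The arm moves only by the shell command python3 nudge.py 'ROWS' [FORCE]. ROWS is one flat JSON list of numbers that holds 1 to 5 rows one after another, with no inner brackets; each row has 5 numbers: the opening from 0.0 (shut) to 1.0 (fully open), then dx, dy, dz in m, then a turn about the tool's z in rad; each row is the pose to reach, as a shift and turn from the pose commanded when the command began, along the tool's axes at that moment; what a row does not reach only later rows make up. A row lasts 1/8 s, in which the tool goes at most 0.0625 m and 0.188 rad, less where a joint would pass 70% of its speed; a pose out of reach is approached as far as the arm can. The fingers move at their own pace and stop on an object; FORCE is the grip in N (left out, the last holds). Time passes only in rows, so rows that do not move let the fingers close. It prints the time, the measured TCP pose, the force, the opening and the grip force at its end. Input that does not fit is refused with a message, and nothing moves.
- r.state(): the state, without advancing time (a new reading comes with each control period).
- r.camera(name): name is "scene" or "top" or "wrist"; returns the picture (384x512x3 uint8, blue, green, red); there is no depth.
- r.get_calibration(name): a dict with "fovy" (degrees; the focal length in pixels is half the picture's height over the tangent of half this angle, whatever the lens; pixels are square), "cx", "cy" (the principal point, pixels), "k1" (the pictures are not rectified: a ray, as slopes to the right and down, at radius r is drawn at 1 + k1 r^2 times it, then the intrinsics apply), "extrinsics" (4x4, takes a point from world to camera coordinates); the wrist camera has in their place "mount" (4x4, takes a point from camera to tool coordinates, whose origin is the TCP and whose axes are the flange's). Camera axes: x right, y down, z forward; pixel columns grow to the right and rows downward; lengths in m; the calibration is good to about 2 mm. A picture is of the moment at which its call begins: read the wrist's pose just before it. get_calibration takes no time and is no camera call.
- r.sign_off(): hands the job in; it is judged then, once.
The state is a dict: "t": time; "qpos": joint angles; "joint_velocities": joint speeds; "joint_efforts": joint torques, N m; "ee_pos": TCP position; "orientation": TCP orientation; "force": force on the tool from outside, world axes, zero at the start; "ft_torque": the same for the moment, N m; "gripper_width": opening from 0.0 (shut) to 1.0 (fully open); "finger_force": force on a finger pad.
Only numpy, scipy, OpenCV 4.12 (cv2) and the standard library are available. Lean on these libraries where they do the work, as an engineer would, in place of code of your own. Each camera call takes 0.05 s, during which the arm holds its last target. There are 200 camera calls.

## Working session

There is one attempt and no reset: what is moved stays moved. The work goes in short steps, Python scripts to look and compute and a shell command to move; the robot and the scene stay as the last step left them, time stands still between calls to the robot, and variables do not carry over. Pictures are saved under pics/ and viewed, at most 14 in all, crops included, and the job is handed in when it is done.

```bash
ls; mkdir -p pics; python3 - <<'E'
from bench import r
import cv2
for n in("top","scene"):
    im=r.camera(n); cv2.imwrite(f"pics/{n}0.png",im)
    print(n,r.get_calibration(n))
print(r.state(), r.hold_point_z)
E
```

```text
bench.py
nudge.py
pics
top {'fovy': 54.580405195040704, 'cx': 257.62828160680033, 'cy': 187.39395237463694, 'k1': 0.02131241724922449, 'extrinsics': array([[ 0.02921215, -0.99950036,  0.01206977, -0.02373235],
       [-0.99197608, -0.03047391, -0.122698  ,  0.52227883],
       [ 0.1230045 , -0.00838865, -0.99237066,  0.96172787],
       [ 0.        ,  0.        ,  0.        ,  1.        ]])}
scene {'fovy': 56.0522431747567, 'cx': 258.68066370303245, 'cy': 189.70285862118487, 'k1': -0.006464597013030144, 'extrinsics': array([[ 0.24421765,  0.96959789, -0.01541655, -0.12103317],
       [ 0.78729797, -0.20753227, -0.58059647, -0.35412591],
       [-0.56614454,  0.12965449, -0.8140455 ,  1.30378511],
       [ 0.        ,  0.        ,  0.        ,  1.        ]])}
{'t': 0.1, 'qpos': array([-1.48627589e+00,  3.81134804e-01,  1.29809636e+00,  1.43444422e-05,
        1.46357100e+00, -2.15317392e-01]), 'joint_velocities': array([-0.00087241, -0.00153148, -0.00255253,  0.00018666, -0.00036252,
        0.0002974 ]), 'joint_efforts': array([ 2.96904189e-03, -4.38654685e+01, -2.24912739e+01,  7.14460365e-02,
        3.41793371e-02, -6.55746476e-05]), 'ee_pos': array([ 0.16242411, -0.52524069,  0.23822607]), 'orientation': array([-3.14041412e+00, -2.72351213e-04,  2.99836126e-01]), 'force': array([-0.12482907,  0.18501111, -0.35911246]), 'ft_torque': array([ 0.00814955,  0.01728723, -0.02159331]), 'finger_force': 0.0, 'gripper_width': 0.995935573565811} 0.0187
```

View pics/top0.png

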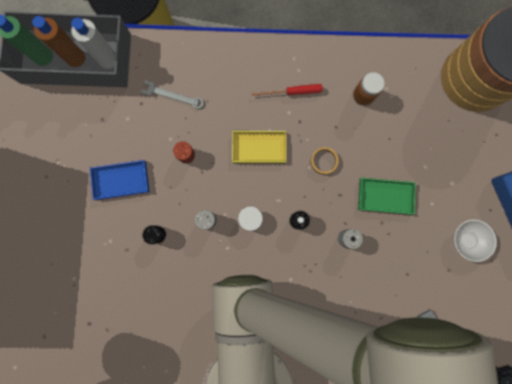

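View pics/scene0.png

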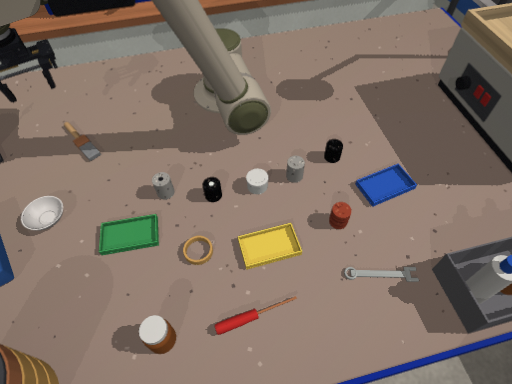

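```bash
cat > m.py <<'E'
import cv2, numpy as np
from bench import r
def cast(n,uv,z):
    c=r.get_calibration(n); f=192/np.tan(np.radians(c["fovy"])/2)
    K=np.array([[f,0,c["cx"]],[0,f,c["cy"]],[0,0,1]])
    p=cv2.undistortPoints(np.array(uv,float).reshape(-1,1,2),K,np.array([c["k1"],0,0,0]))[:,0]
    E=c["extrinsics"]; R,t=E[:3,:3],E[:3,3]
    d=np.c_[p,np.ones(len(p))]@R; o=-R.T@t
    return o+d*((z-o[2])/d[:,2])[:,None]
def mask(im,kind):
    hsv=cv2.cvtColor(im,cv2.COLOR_BGR2HSV); H,S,V=[hsv[...,i].astype(int) for i in range(3)]
    m={"black":V<70,"grey":(S<28),"red":((H<8)|(H>172))&(S>130),"blue":(abs(H-110)<14)&(S>130),
       "yellow":(abs(H-27)<6)&(S>150),"green":(abs(H-68)<18)&(S>110)}[kind]
    return m.astype(np.uint8)
def blob(im,kind,seed):
    m=cv2.morphologyEx(mask(im,kind),cv2.MORPH_CLOSE,np.ones((3,3)))
    cs=cv2.findContours(m,cv2.RETR_EXTERNAL,cv2.CHAIN_APPROX_NONE)[0]
    cs=[c for c in cs if cv2.contourArea(c)>60]
    c=min(cs,key=lambda c:np.hypot(*(c.reshape(-1,2).mean(0)-seed)))
    h=cv2.convexHull(c); M=cv2.moments(h)
    return h,(M["m10"]/M["m00"],M["m01"]/M["m00"]),cv2.contourArea(h)
O=[("asphalt_a","black",.056,(154,235),(334,151)),("asphalt_b","black",.056,(300,220),(212,190)),
("concrete_a","grey",.066,(205,220),(295,169)),("concrete_b","grey",.066,(353,240),(164,186)),
("sandstone","red",.061,(183,152),(340,215)),("tin","grey",.044,(250,218),(258,181)),
("blue","blue",.02,(120,180),(386,185)),("yellow","yellow",.02,(260,147),(269,245)),("green","green",.02,(388,197),(129,234))]
def measure(ims):
  for name,k,h,*seeds in O:
    for n,s in zip(("top","scene"),seeds):
        hull,c,a=blob(ims[n],k,s); p=cast(n,c,h/2)[0]
        ex=""
        if h==.02:
            w=cast(n,hull,.02)[:,:2]; (rc,sz,an)=cv2.minAreaRect((w*1000).astype(np.float32)); ex=f"rect {np.round(rc,1)} {np.round(sz,1)} {an:.1f}"
        print(name,n,np.round(c,1),int(a),np.round(p[:2],4),ex)
E
python3 - <<'E'
from m import *
measure({n:cv2.imread(f"pics/{n}0.png") for n in("top","scene")})
im=cv2.imread("pics/top0.png")
cv2.imwrite("pics/crop.png",cv2.resize(im[120:260,80:280],None,fx=4,fy=4,interpolation=cv2.INTER_NEAREST))
E
```

```text
asphalt_a top [154.3 234.5] 334 [0.3902 0.2598] 
asphalt_a scene [332.9 150.6] 335 [0.3881 0.2601] 
asphalt_b top [299.6 220.1] 277 [ 0.4393 -0.1221] 
asphalt_b scene [211.9 189.2] 369 [ 0.4368 -0.1209] 
concrete_a top [205.1 219.6] 299 [0.4329 0.1277] 
concrete_a scene [294.9 168.5] 356 [0.429  0.1262] 
concrete_b top [350.4 238.7] 345 [ 0.3943 -0.2558] 
concrete_b scene [162.8 185.1] 405 [ 0.3907 -0.2535] 
sandstone top [183.5 151.6] 288 [0.614  0.1948] 
sandstone scene [339.6 214.9] 426 [0.6088 0.1942] 
tin top [250.  218.1] 461 [0.4408 0.0097] 
tin scene [257.  180.6] 447 [0.4355 0.0104] 
blue top [119.2 179.7] 1717 [0.5349 0.3686] rect [533.8 364.7] [ 86.2 146.4] 10.3
blue scene [385.2 184.2] 1442 [0.534  0.3675] rect [538.2 363.1] [ 94.2 157.2] 10.3
yellow top [259.1 146.8] 1504 [ 0.6389 -0.009 ] rect [636.1  -8.7] [ 84.  142.4] 1.9
yellow scene [268.9 245.5] 1884 [ 0.6382 -0.0084] rect [641.2  -8.7] [ 93.5 146.9] 1.8
green top [386.7 195.9] 1669 [ 0.5129 -0.3609] rect [ 512.1 -357.4] [147.3  84.4] 86.7
green scene [128.5 234.2] 1811 [ 0.5125 -0.3612] rect [ 517.  -357.8] [150.4  96.4] 86.7
```

View pics/crop.png

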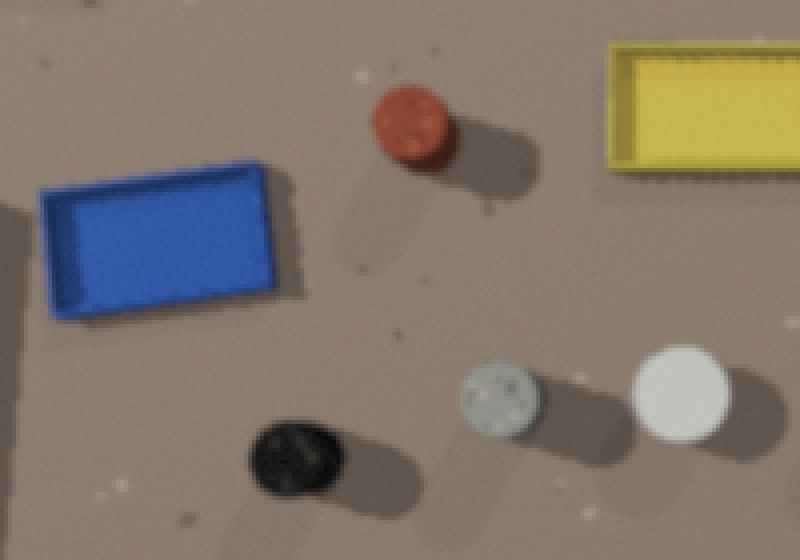

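```bash
cat > go.py <<'E'
# usage: go.py x y z [yaw] -> shift in tool axes from here
import sys, numpy as np
from scipy.spatial.transform import Rotation as Ro
from bench import r
s=r.state(); R=Ro.from_euler("xyz",s["orientation"]).as_matrix()
a=list(map(float,sys.argv[1:])); yaw=a[3] if len(a)>3 else np.pi/2
d=R.T@(np.array(a[:3])-s["ee_pos"])
print("shift",d.round(4),"turn",round(-((yaw-s["orientation"][2]+np.pi)%(2*np.pi)-np.pi),3),"tcp",s["ee_pos"].round(4),"F",s["force"].round(1),"w",round(s["gripper_width"],3),"q6",s["qpos"][5].round(2),"t",s["t"])
E
python3 nudge.py '[1,0.2,-0.16,0.04,-0.8,1,0.2,-0.16,0.04,-0.8,1,0.2,-0.16,0.04,-0.8,1,0.2,-0.16,0.04,-0.8,1,0.2,-0.16,0.04,-0.8]' 25
python3 go.py 0.438 -0.1215 0.14
python3 nudge.py '[1,0.227,0.032,0.058,-0.464,1,0.227,0.032,0.058,-0.464,1,0.227,0.032,0.058,-0.464,1,0.227,0.032,0.058,-0.464,1,0.227,0.032,0.058,-0.464]'
python3 nudge.py '[1,0,0,0,0,1,0,0,0,0]'
python3 go.py 0.438 -0.1215 0.025
python3 - <<'E'
from m import *
cv2.imwrite("pics/w1.png",r.camera("wrist")); print(r.get_calibration("wrist"))
E
```

```text
t: 1.35
ee_pos: [0.4386, -0.1243, 0.1399]
orientation: [-3.14, -0.001, 1.567]
force: [1.0, -0.2, 0.7]
gripper_width: 0.998
finger_force: 0.0
t: 1.6
ee_pos: [0.4375, -0.1271, 0.141]
orientation: [3.141, 0.0, 1.561]
force: [-0.2, -0.9, 0.1]
gripper_width: 1.001
finger_force: 0.0
shift [0.0057 0.0004 0.116 ] turn -0.009 tcp [ 0.4375 -0.1271  0.141 ] F [-0.2 -0.9  0.1] w 1.001 q6 -0.53 t 1.6
{'fovy': 60.21074510926937, 'cx': 254.44711397068343, 'cy': 192.10935341767268, 'k1': -0.02379355228521718, 'mount': array([[-1.39108769e-03, -9.47881753e-01, -3.18619283e-01,
         8.28624712e-02],
       [ 9.99999004e-01, -1.24266240e-03, -6.69103537e-04,
        -1.13826850e-03],
       [ 2.38294830e-04, -3.18619897e-01,  9.47882537e-01,
        -1.45336340e-01],
       [ 0.00000000e+00,  0.00000000e+00,  0.00000000e+00,
         1.00000000e+00]])}
```

View pics/w1.png

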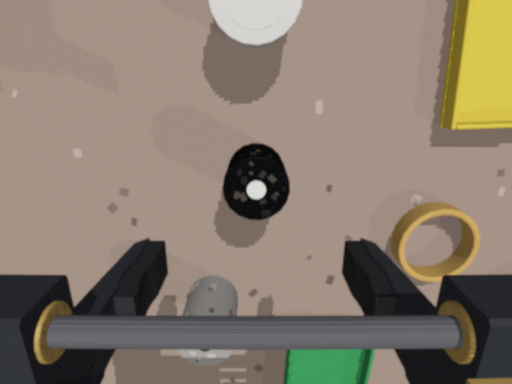

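```bash
cat >> m.py <<'E'
from scipy.spatial.transform import Rotation as Ro
def wcast(s,uv,z):
    c=r.get_calibration("wrist"); f=192/np.tan(np.radians(c["fovy"])/2)
    K=np.array([[f,0,c["cx"]],[0,f,c["cy"]],[0,0,1]])
    p=cv2.undistortPoints(np.array(uv,float).reshape(-1,1,2),K,np.array([c["k1"],0,0,0]))[:,0]
    T=np.eye(4);T[:3,:3]=Ro.from_euler("xyz",s["orientation"]).as_matrix();T[:3,3]=s["ee_pos"];T=T@c["mount"]
    d=np.c_[p,np.ones(len(p))]@T[:3,:3].T; o=T[:3,3]
    return o+d*((z-o[2])/d[:,2])[:,None]
E
python3 - <<'E'
from m import *
print(wcast(r.state(),[(256,190)],.056), wcast(r.state(),[(256,0)],.044))
E
```

```text
[[ 0.4374245  -0.12000694  0.056     ]] [[0.43864299 0.00617234 0.044     ]]
```

```bash

python3 nudge.py '[1,0.006,0,0.05,0,1,0.006,0,0.09,0,1,0.006,0,0.116,0,1,0.006,0,0.116,0]'
python3 nudge.py '[0,0,0,0,0,0,0,0,0,0,0,0,0,0,0,0,0,0,0,0,0,0,0,0,0]'
python3 go.py 0.438 -0.1215 0.025
```

```text
t: 2.15
ee_pos: [0.437, -0.1202, 0.0239]
orientation: [-3.139, -0.001, 1.562]
force: [-0.1, -1.1, 0.4]
gripper_width: 1.0
finger_force: 0.0
t: 2.78
ee_pos: [0.4381, -0.1199, 0.0251]
orientation: [3.141, 0.0, 1.564]
force: [-1.6, 0.6, 5.8]
gripper_width: 0.563
finger_force: 25.0
shift [-0.0016 -0.0001  0.0001] turn -0.007 tcp [ 0.4381 -0.1199  0.0251] F [-1.6  0.6  5.8] w 0.563 q6 -0.52 t 2.775
```

```bash

python3 nudge.py '[0,0,0,-0.04,0,0,0,0,-0.08,0,0,0,0,-0.12,0,0,0,0,-0.12,0]'
python3 nudge.py '[0,0.05,0.012,0,0,0,0.11,0.025,0,0,0,0.17,0.038,0,0,0,0.23,0.052,0,0,0,0.28,0.063,0,0]'
python3 nudge.py '[0,0.05,0.01,0,0,0,0.1,0.02,0,0,0,0.14,0.028,0,0,0,0.165,0.033,0,0,0,0.165,0.033,0,0]'
python3 nudge.py '[0,0,0,0,0,0,0,0,0,0]'
python3 go.py 0.540 0.333 0.029
```

```text
t: 3.28
ee_pos: [0.4385, -0.1201, 0.1465]
orientation: [3.138, 0.002, 1.564]
force: [-0.9, -0.7, -3.2]
gripper_width: 0.562
finger_force: 25.0
t: 3.9
ee_pos: [0.5021, 0.162, 0.1426]
orientation: [-3.138, 0.0, 1.565]
force: [0.8, -0.7, -2.8]
gripper_width: 0.561
finger_force: 25.0
t: 4.53
ee_pos: [0.5361, 0.3256, 0.1419]
orientation: [-3.138, 0.001, 1.566]
force: [0.1, -0.8, -2.8]
gripper_width: 0.561
finger_force: 25.0
t: 4.78
ee_pos: [0.5368, 0.3235, 0.1443]
orientation: [-3.141, 0.001, 1.563]
force: [0.6, -0.2, -2.7]
gripper_width: 0.561
finger_force: 25.0
shift [0.0096 0.0032 0.1153] turn -0.008 tcp [0.5368 0.3235 0.1443] F [ 0.6 -0.2 -2.7] w 0.561 q6 0.36 t 4.775
```

```bash

python3 nudge.py '[0,0.01,0.003,0.04,0,0,0.01,0.003,0.08,0,0,0.01,0.003,0.1,0,0,0.01,0.003,0.111,0,0,0.01,0.003,0.111,0]'
python3 nudge.py '[0,0,0,0,0,0,0,0,0,0]'
python3 go.py 0.540 0.333 0.029
python3 nudge.py '[0,0,0,0.001,0,0,0,0,0.002,0,0,0,0,0.003,0,0,0,0,0.003,0,0,0,0,0.003,0]'
python3 go.py 0.540 0.333 0.029
```

```text
t: 5.4
ee_pos: [0.54, 0.3341, 0.0337]
orientation: [-3.141, 0.0, 1.563]
force: [-0.8, -0.1, -2.7]
gripper_width: 0.56
finger_force: 25.0
t: 5.65
ee_pos: [0.5404, 0.3346, 0.0347]
orientation: [3.14, -0.001, 1.564]
force: [-0.4, 1.4, -3.6]
gripper_width: 0.56
finger_force: 25.0
shift [-0.0017 -0.0004  0.0057] turn -0.007 tcp [0.5404 0.3346 0.0347] F [-0.4  1.4 -3.6] w 0.56 q6 0.38 t 5.65
t: 6.28
ee_pos: [0.54, 0.3346, 0.0308]
orientation: [3.142, -0.0, 1.564]
force: [-0.6, 0.6, -2.5]
gripper_width: 0.561
finger_force: 25.0
shift [-0.0016 -0.      0.0018] turn -0.007 tcp [0.54   0.3346 0.0308] F [-0.6  0.6 -2.5] w 0.561 q6 0.38 t 6.275
```

```bash

python3 nudge.py '[0,0,0,0.001,0,0,0,0,0.001,0,0,0,0,0.001,0]' | grep -E 'ee|force'
python3 nudge.py '[0,0,0,0.001,0,0,0,0,0.001,0,0,0,0,0.001,0]' | grep -E 'ee|force'
```

```text
ee_pos: [0.54, 0.3345, 0.0298]
force: [-0.3, 0.3, -1.1]
finger_force: 25.0
ee_pos: [0.5401, 0.3346, 0.0292]
force: [-1.7, -0.5, 3.3]
finger_force: 25.0
```

```bash

python3 nudge.py '[0.7,0,0,0,0,1,0,0,0,0,1,0,0,0,0,1,0,0,0,0]'| grep -E 'ee|force|wid'
python3 nudge.py '[1,0,0,-0.03,0,1,0,0,-0.07,0,1,0,0,-0.11,0,1,0,0,-0.11,0,1,0,0,-0.11,0]'| grep -E 'ee|force|wid'
python3 go.py 0.389 0.260 0.14
python3 - <<'E'
from m import *
cv2.imwrite("pics/w2.png",r.camera("wrist"))
E
```

```text
ee_pos: [0.54, 0.3345, 0.0287]
force: [-0.1, -0.5, 0.4]
gripper_width: 0.987
finger_force: 0.0
ee_pos: [0.5396, 0.3344, 0.1379]
force: [0.1, -0.6, 0.2]
gripper_width: 1.0
finger_force: 0.0
shift [-0.0754 -0.1501 -0.0019] turn -0.007 tcp [0.5396 0.3344 0.1379] F [ 0.1 -0.6  0.2] w 1.0 q6 0.38 t 8.15
```

View pics/w2.png

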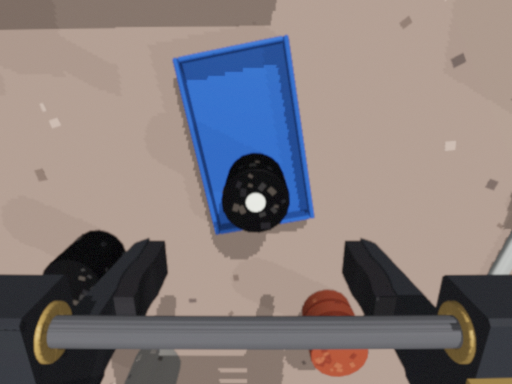

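```bash
python3 - <<'E'
from m import *
s=r.state(); p=wcast(s,[(175,60),(288,37),(313,215),(217,234)],.02); print(p.round(4),p.mean(0), wcast(s,[(256,202)],.06))
E
python3 nudge.py '[1,-0.025,-0.05,0,0,1,-0.05,-0.1,0,0,1,-0.0754,-0.15,0,0,1,-0.0754,-0.15,0,0,1,-0.0754,-0.15,0,0]'| grep -E 'ee|force|wid'
python3 go.py 0.389 0.260 0.025
```

```text
[[0.4798 0.4326 0.02  ]
 [0.5632 0.4474 0.02  ]
 [0.5879 0.3076 0.02  ]
 [0.5047 0.2903 0.02  ]] [0.53391706 0.36947643 0.02      ] [[0.53911566 0.33472168 0.06      ]]
ee_pos: [0.3903, 0.2604, 0.1386]
force: [-0.5, -0.4, 0.2]
gripper_width: 0.999
finger_force: 0.0
shift [-0.0005 -0.0014  0.1136] turn -0.007 tcp [0.3903 0.2604 0.1386] F [-0.5 -0.4  0.2] w 0.999 q6 0.34 t 8.825
```

```bash

python3 nudge.py '[1,0,-0.001,0.05,0,1,0,-0.001,0.09,0,1,0,-0.001,0.113,0,1,0,-0.001,0.113,0]'| grep -E 'ee|force|wid'
python3 nudge.py '[0,0,0,0,0,0,0,0,0,0,0,0,0,0,0,0,0,0,0,0,0,0,0,0,0]'| grep -E 'ee|force|wid'
python3 nudge.py '[0,0,0,-0.04,0,0,0,0,-0.08,0,0,0,0,-0.12,0,0,0,0,-0.12,0]'| grep -E 'ee|force|wid'
python3 nudge.py '[0,0.04,0.04,0,0,0,0.08,0.08,0,0,0,0.12,0.12,0,0,0,0.142,0.139,0,0,0,0.142,0.139,0,0]'
python3 nudge.py '[0,0,0,0,0,0,0,0,0,0]'| grep -E 'ee|force|wid'
python3 go.py 0.528 0.402 0.029
```

```text
ee_pos: [0.389, 0.2603, 0.0241]
force: [-0.3, 0.5, 0.4]
gripper_width: 1.0
finger_force: 0.0
ee_pos: [0.389, 0.2603, 0.0262]
force: [1.2, 0.8, 4.3]
gripper_width: 0.564
finger_force: 25.0
ee_pos: [0.3891, 0.2605, 0.1475]
force: [-0.4, -0.0, -3.2]
gripper_width: 0.565
finger_force: 25.0
t: 11.08
ee_pos: [0.5284, 0.4018, 0.1421]
orientation: [-3.138, 0.002, 1.565]
force: [-0.4, -0.0, -2.8]
gripper_width: 0.563
finger_force: 25.0
ee_pos: [0.5278, 0.4005, 0.1454]
force: [-0.5, -0.7, -3.5]
gripper_width: 0.56
finger_force: 25.0
shift [0.0016 0.0003 0.1164] turn -0.007 tcp [0.5278 0.4005 0.1454] F [-0.5 -0.7 -3.5] w 0.56 q6 0.48 t 11.325
```

```bash

python3 nudge.py '[0,0.001,0,0.04,0,0,0.001,0,0.08,0,0,0.001,0,0.1,0,0,0.001,0,0.111,0,0,0.001,0,0.112,0]' >/dev/null
python3 nudge.py '[0,0,0,0.001,0,0,0,0,0.002,0,0,0,0,0.002,0,0,0,0,0.002,0]'| grep -E 'ee|force'
python3 nudge.py '[0,0,0,0.001,0,0,0,0,0.001,0,0,0,0,0.001,0]'| grep -E 'ee|force'
python3 nudge.py '[0,0,0,0.001,0,0,0,0,0.001,0,0,0,0,0.001,0]'| grep -E 'ee|force'
```

```text
ee_pos: [0.5285, 0.4023, 0.032]
force: [-0.2, -0.1, -3.2]
finger_force: 25.0
ee_pos: [0.5285, 0.4022, 0.0307]
force: [-1.0, -0.5, -3.3]
finger_force: 25.0
ee_pos: [0.5285, 0.4023, 0.0302]
force: [-1.8, -1.9, 3.5]
finger_force: 25.0
```

```bash

python3 nudge.py '[0.7,0,0,0,0,1,0,0,0,0,1,0,0,0,0,1,0,0,0,0]'| grep -E 'ee|force|wid'
python3 nudge.py '[1,0,0,-0.03,0,1,0,0,-0.07,0,1,0,0,-0.115,0,1,0,0,-0.115,0]'| grep -E 'ee|force|wid'
python3 nudge.py '[1,-0.055,-0.02,0,0,1,-0.11,-0.04,0,0,1,-0.165,-0.06,0,0,1,-0.22,-0.08,0,0,1,-0.275,-0.0975,0,0]'| grep -E 'ee|force|wid'
python3 nudge.py '[1,0,0,0,0,1,0,0,0,0]'>/dev/null
python3 go.py 0.431 0.127 0.025
python3 - <<'E'
from m import *
im=r.camera("wrist");s=r.state();cv2.imwrite("pics/w3.png",im);cv2.imwrite("pics/t3.png",r.camera("top"))
print(wcast(s,[(256,190)],.066))
E
```

```text
ee_pos: [0.5285, 0.4022, 0.0297]
force: [-0.7, -0.2, -0.4]
gripper_width: 0.99
finger_force: 0.0
ee_pos: [0.5297, 0.4029, 0.1486]
force: [-0.3, 1.2, -0.2]
gripper_width: 1.0
finger_force: 0.0
ee_pos: [0.4277, 0.1264, 0.144]
force: [0.5, 0.6, 0.8]
gripper_width: 1.002
finger_force: 0.0
shift [-0.0012  0.0018  0.1194] turn -0.008 tcp [0.4292 0.1281 0.1444] F [-0.3 -0.6 -1.1] w 1.003 q6 0.03 t 15.075
[[0.42917418 0.13783056 0.066     ]]
```

View pics/w3.png

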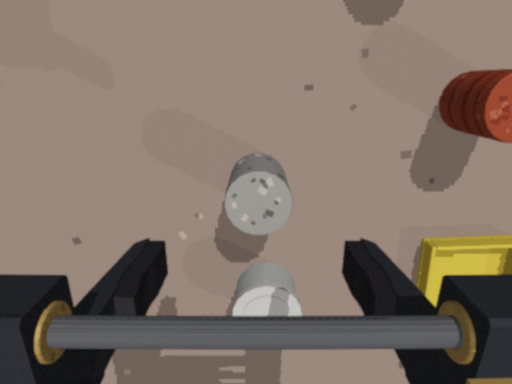

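View pics/t3.png

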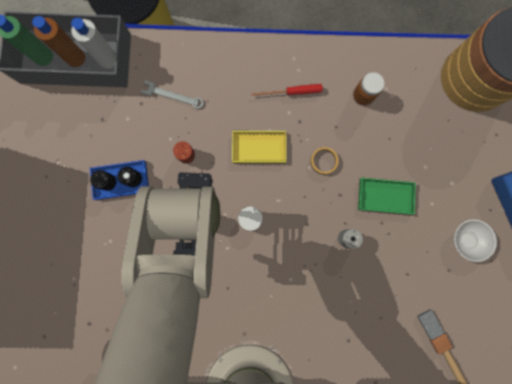

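```bash

python3 nudge.py '[1,0,0.0015,0.05,0,1,0,0.0015,0.09,0,1,0,0.0015,0.119,0,1,0,0.0015,0.119,0]'| grep -E 'ee|force|wid'
python3 nudge.py '[0,0,0,0,0,0,0,0,0,0,0,0,0,0,0,0,0,0,0,0,0,0,0,0,0]'| grep -E 'ee|force|wid'
python3 nudge.py '[0,0,0,-0.04,0,0,0,0,-0.08,0,0,0,0,-0.12,0,0,0,0,-0.12,0]'| grep -E 'ee|force|wid'
python3 nudge.py '[0,-0.025,0.05,0,0,0,-0.05,0.1,0,0,0,-0.075,0.15,0,0,0,-0.1,0.2,0,0,0,-0.103,0.2065,0,0]'| grep -E 'ee|force|wid'
python3 nudge.py '[0,0,0,0,0,0,0,0,0,0]'| grep -E 'ee|force|wid'
python3 go.py 0.637 0.025 0.029
```

```text
ee_pos: [0.4297, 0.1288, 0.0242]
force: [-0.3, 1.1, 0.1]
gripper_width: 0.994
finger_force: 0.0
ee_pos: [0.431, 0.1279, 0.0262]
force: [0.6, 0.3, 4.9]
gripper_width: 0.561
finger_force: 25.0
ee_pos: [0.4313, 0.1279, 0.1474]
force: [-0.2, 0.0, -3.4]
gripper_width: 0.558
finger_force: 25.0
ee_pos: [0.6377, 0.0215, 0.1421]
force: [-0.2, -0.0, -3.1]
gripper_width: 0.56
finger_force: 25.0
ee_pos: [0.6351, 0.0243, 0.1451]
force: [0.2, 0.2, -2.8]
gripper_width: 0.556
finger_force: 25.0
shift [0.0007 0.0021 0.1161] turn -0.006 tcp [0.6351 0.0243 0.1451] F [ 0.2  0.2 -2.8] w 0.556 q6 -0.14 t 17.675
```

```bash

python3 nudge.py '[0,0.001,0.002,0.04,0,0,0.001,0.002,0.08,0,0,0.001,0.002,0.1,0,0,0.001,0.002,0.111,0,0,0.001,0.002,0.112,0]' >/dev/null
python3 nudge.py '[0,0,0,0.001,0,0,0,0,0.002,0,0,0,0,0.002,0,0,0,0,0.002,0]'| grep -E 'ee|force'
python3 nudge.py '[0,0,0,0.001,0,0,0,0,0.001,0,0,0,0,0.001,0]'| grep -E 'ee|force'
python3 nudge.py '[0,0,0,0.001,0,0,0,0,0.001,0,0,0,0,0.001,0]'| grep -E 'ee|force'
```

```text
ee_pos: [0.6384, 0.0244, 0.0319]
force: [0.5, -0.6, -3.0]
finger_force: 25.0
ee_pos: [0.6383, 0.0244, 0.0307]
force: [0.1, -0.1, -2.4]
finger_force: 25.0
ee_pos: [0.6384, 0.0244, 0.0302]
force: [-2.6, 0.7, 5.0]
finger_force: 25.0
```

```bash

python3 nudge.py '[0.7,0,0,0,0,1,0,0,0,0,1,0,0,0,0,1,0,0,0,0]'| grep -E 'ee|force|wid'
python3 nudge.py '[1,0,0,-0.03,0,1,0,0,-0.07,0,1,0,0,-0.115,0,1,0,0,-0.115,0]'| grep -E 'ee|force|wid'
python3 nudge.py '[1,-0.04,-0.035,0,0,1,-0.08,-0.07,0,0,1,-0.12,-0.105,0,0,1,-0.16,-0.14,0,0,1,-0.2,-0.175,0,0]'| grep -E 'ee|force|wid'
python3 nudge.py '[1,-0.04,-0.035,0,0,1,-0.079,-0.071,0,0,1,-0.079,-0.071,0,0,1,-0.079,-0.071,0,0]'| grep -E 'ee|force|wid'
python3 go.py 0.3925 -0.2545 0.025
python3 - <<'E'
from m import *
s=r.state();im=r.camera("wrist");cv2.imwrite("pics/w4.png",im)
print([wcast(s,[(256,v)],.066)[0].round(4) for v in (190,200,210)])
E
```

```text
ee_pos: [0.6383, 0.0245, 0.0297]
force: [0.4, 0.1, 0.5]
gripper_width: 0.985
finger_force: 0.0
ee_pos: [0.6397, 0.0243, 0.1484]
force: [0.0, 0.0, -1.0]
gripper_width: 1.001
finger_force: 0.0
ee_pos: [0.4604, -0.1752, 0.1439]
force: [0.2, -0.6, 0.1]
gripper_width: 1.0
finger_force: 0.0
ee_pos: [0.3904, -0.2524, 0.1442]
force: [1.0, 0.6, -0.5]
gripper_width: 0.996
finger_force: 0.0
shift [-0.0022  0.0022  0.1192] turn -0.007 tcp [ 0.3904 -0.2524  0.1442] F [ 1.   0.6 -0.5] w 0.996 q6 -0.82 t 21.675
[array([ 0.3902, -0.243 ,  0.066 ]), array([ 0.3902, -0.2506,  0.066 ]), array([ 0.3901, -0.2583,  0.066 ])]
```

View pics/w4.png

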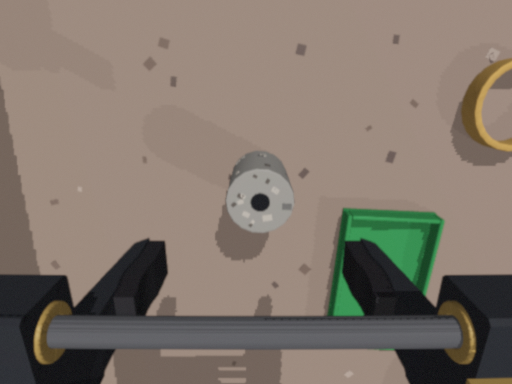

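```bash

python3 nudge.py '[1,0,0.0025,0.05,0,1,0,0.0025,0.09,0,1,0,0.0025,0.119,0,1,0,0.0025,0.119,0]'| grep -E 'ee|force|wid'
python3 nudge.py '[0,0,0,0,0,0,0,0,0,0,0,0,0,0,0,0,0,0,0,0,0,0,0,0,0]'| grep -E 'ee|force|wid'
python3 nudge.py '[0,0,0,-0.04,0,0,0,0,-0.08,0,0,0,0,-0.12,0,0,0,0,-0.12,0]'| grep -E 'ee|force|wid'
python3 nudge.py '[0,0.037,0.042,0,0,0,0.074,0.084,0,0,0,0.111,0.126,0,0,0,0.148,0.168,0,0,0,0.18,0.21,0,0]'| grep -E 'ee|force|wid'
python3 nudge.py '[0,0.029,0.036,0,0,0,0.029,0.036,0,0,0,0.029,0.036,0,0,0,0.029,0.036,0,0]'| grep -E 'ee|force|wid'
python3 go.py 0.639 -0.043 0.029
```

```text
ee_pos: [0.3929, -0.2512, 0.0243]
force: [-0.3, -0.7, 0.0]
gripper_width: 1.001
finger_force: 0.0
ee_pos: [0.3932, -0.253, 0.0262]
force: [0.3, 0.6, 5.2]
gripper_width: 0.562
finger_force: 25.0
ee_pos: [0.3934, -0.2534, 0.1475]
force: [-0.1, 0.7, -4.2]
gripper_width: 0.561
finger_force: 25.0
ee_pos: [0.6046, -0.0726, 0.1432]
force: [1.1, -1.0, -3.0]
gripper_width: 0.562
finger_force: 25.0
ee_pos: [0.6395, -0.0464, 0.1451]
force: [-0.0, -0.8, -3.2]
gripper_width: 0.558
finger_force: 25.0
shift [ 0.0033 -0.0004  0.1161] turn -0.008 tcp [ 0.6395 -0.0464  0.1451] F [-0.  -0.8 -3.2] w 0.558 q6 -0.25 t 24.475
```

```bash

python3 nudge.py '[0,0.003,0,0.04,0,0,0.003,0,0.08,0,0,0.003,0,0.1,0,0,0.003,0,0.111,0,0,0.003,0,0.112,0]' >/dev/null
python3 nudge.py '[0,0,0,0.001,0,0,0,0,0.002,0,0,0,0,0.002,0,0,0,0,0.002,0]'| grep -E 'ee|force'
python3 nudge.py '[0,0,0,0.001,0,0,0,0,0.001,0,0,0,0,0.001,0]'| grep -E 'ee|force'
python3 nudge.py '[0,0,0,0.001,0,0,0,0,0.001,0,0,0,0,0.001,0]'| grep -E 'ee|force'
```

```text
ee_pos: [0.6404, -0.0426, 0.032]
force: [0.1, -0.6, -2.4]
finger_force: 25.0
ee_pos: [0.6404, -0.0426, 0.0307]
force: [0.6, -0.1, -2.8]
finger_force: 25.0
ee_pos: [0.6405, -0.0426, 0.0303]
force: [-2.4, 1.0, 4.2]
finger_force: 25.0
```

```bash

python3 nudge.py '[0.7,0,0,0,0,1,0,0,0,0,1,0,0,0,0,1,0,0,0,0]'| grep -E 'ee|force|wid'
python3 nudge.py '[1,0,0,-0.03,0,1,0,0,-0.07,0,1,0,0,-0.115,0,1,0,0,-0.115,0]'| grep -E 'ee|force|wid'
python3 nudge.py '[1,0.05,-0.006,0,0,1,0.1,-0.012,0,0,1,0.15,-0.018,0,0,1,0.2,-0.024,0,0,1,0.237,-0.029,0,0]'| grep -E 'ee|force|wid'
python3 nudge.py '[1,0,0,0,0,1,0,0,0,0]'| grep -E 'ee|force|wid'
python3 go.py 0.6115 0.1945 0.025
python3 - <<'E'
from m import *
s=r.state();im=r.camera("wrist");cv2.imwrite("pics/w5.png",im)
print([wcast(s,[(256,v)],.061)[0].round(4) for v in (190,200,210)])
E
```

```text
ee_pos: [0.6404, -0.0426, 0.0297]
force: [0.5, -1.3, -0.7]
gripper_width: 0.987
finger_force: 0.0
ee_pos: [0.6418, -0.0429, 0.1485]
force: [0.1, 1.0, 0.9]
gripper_width: 1.004
finger_force: 0.0
ee_pos: [0.6121, 0.1966, 0.1435]
force: [0.7, 0.4, 0.1]
gripper_width: 1.003
finger_force: 0.0
ee_pos: [0.6129, 0.194, 0.144]
force: [-1.2, -0.3, -0.0]
gripper_width: 0.997
finger_force: 0.0
shift [ 0.0006 -0.0013  0.119 ] turn -0.007 tcp [0.6129 0.194  0.144 ] F [-1.2 -0.3 -0. ] w 0.997 q6 0.13 t 28.225
[array([0.6127, 0.2017, 0.061 ]), array([0.6127, 0.194 , 0.061 ]), array([0.6126, 0.1861, 0.061 ])]
```

View pics/w5.png

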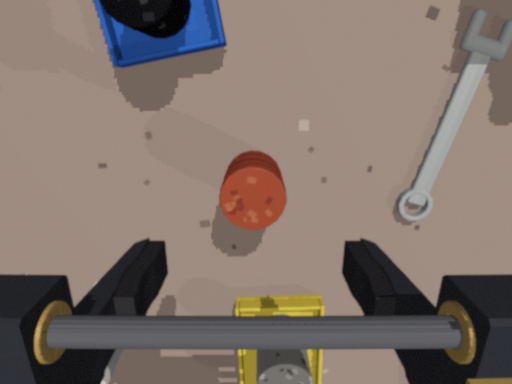

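```bash

python3 nudge.py '[1,0.002,-0.002,0.05,0,1,0.002,-0.002,0.09,0,1,0.002,-0.002,0.119,0,1,0.002,-0.002,0.119,0]'| grep -E 'ee|force|wid'
python3 nudge.py '[0,0,0,0,0,0,0,0,0,0,0,0,0,0,0,0,0,0,0,0,0,0,0,0,0]'| grep -E 'ee|force|wid'
python3 nudge.py '[0,0,0,-0.04,0,0,0,0,-0.08,0,0,0,0,-0.13,0,0,0,0,-0.13,0]'| grep -E 'ee|force|wid'
python3 nudge.py '[0,-0.055,-0.01,0,0,0,-0.11,-0.02,0,0,0,-0.165,-0.03,0,0,0,-0.22,-0.04,0,0,0,-0.275,-0.05,0,0]'| grep -E 'ee|force|wid'
python3 nudge.py '[0,-0.055,-0.01,0,0,0,-0.11,-0.02,0,0,0,-0.165,-0.03,0,0,0,-0.22,-0.04,0,0,0,-0.265,-0.048,0,0]'| grep -E 'ee|force|wid'
python3 nudge.py '[0,-0.015,0,0,0,0,-0.015,0,0,0,0,-0.015,0,0,0]'| grep -E 'ee|force|wid'
python3 go.py 0.5135 -0.359 0.029
```

```text
ee_pos: [0.6102, 0.1952, 0.0238]
force: [-0.0, -0.8, 0.9]
gripper_width: 0.997
finger_force: 0.0
ee_pos: [0.6112, 0.1967, 0.0262]
force: [0.4, 0.6, 3.7]
gripper_width: 0.556
finger_force: 25.0
ee_pos: [0.6123, 0.1969, 0.1594]
force: [-0.5, -1.1, -2.7]
gripper_width: 0.561
finger_force: 25.0
ee_pos: [0.5578, -0.0794, 0.154]
force: [1.3, -0.4, -3.0]
gripper_width: 0.562
finger_force: 25.0
ee_pos: [0.508, -0.3442, 0.1537]
force: [-0.7, -0.1, -2.3]
gripper_width: 0.56
finger_force: 25.0
ee_pos: [0.5094, -0.3561, 0.1552]
force: [-0.5, -0.1, -2.1]
gripper_width: 0.561
finger_force: 25.0
shift [-0.003   0.0042  0.1262] turn -0.006 tcp [ 0.5094 -0.3561  0.1552] F [-0.5 -0.1 -2.1] w 0.561 q6 -0.79 t 31.525
```

```bash

python3 nudge.py '[0,-0.003,0.004,0.04,0,0,-0.003,0.004,0.08,0,0,-0.003,0.004,0.11,0,0,-0.003,0.004,0.121,0,0,-0.003,0.004,0.122,0]' >/dev/null
python3 nudge.py '[0,0,0,0.001,0,0,0,0,0.002,0,0,0,0,0.002,0,0,0,0,0.002,0]'| grep -E 'ee|force'
python3 nudge.py '[0,0,0,0.001,0,0,0,0,0.001,0,0,0,0,0.001,0]'| grep -E 'ee|force'
python3 nudge.py '[0,0,0,0.001,0,0,0,0,0.001,0,0,0,0,0.001,0]'| grep -E 'ee|force'
```

```text
ee_pos: [0.5132, -0.3608, 0.032]
force: [-0.2, -1.0, -3.1]
finger_force: 25.0
ee_pos: [0.5131, -0.3607, 0.0307]
force: [-0.9, -0.2, -3.0]
finger_force: 25.0
ee_pos: [0.5132, -0.3608, 0.0302]
force: [-2.1, 1.5, 4.7]
finger_force: 25.0
```

Contact; release, rise, retreat towards the start position for a clear view.

```bash

python3 nudge.py '[0.7,0,0,0,0,1,0,0,0,0,1,0,0,0,0,1,0,0,0,0]'| grep -E 'ee|force|wid'
python3 nudge.py '[1,0,0,-0.03,0,1,0,0,-0.07,0,1,0,0,-0.12,0,1,0,0,-0.17,0,1,0,0,-0.17,0]'| grep -E 'ee|force|wid'
python3 nudge.py '[1,-0.03,-0.04,0,0,1,-0.06,-0.08,0,0,1,-0.09,-0.12,0,0,1,-0.12,-0.16,0,0,1,-0.15,-0.2,0,0]'| grep -E 'ee|force|wid'
python3 nudge.py '[1,0,-0.05,0,0,1,0,-0.1,0,0,1,0,-0.1,0,0]'| grep -E 'ee|force|wid'
python3 - <<'E'
from m import *
a=r.camera("top");b=r.camera("scene")
cv2.imwrite("pics/top6.png",cv2.resize(a[110:270,70:440],None,fx=2,fy=2));cv2.imwrite("pics/scene6.png",cv2.resize(b[110:290,70:440],None,fx=2,fy=2))
N=dict(tin=("grey",.044,(250,218),(258,181)),s=("red",.069,(388,197),(129,224)),ring=("ring",))
hb={}
for n,im in(("top",a),("scene",b)):
    old=cv2.imread(f"pics/{n}0.png")
    for nm,i in(("tin",0),):
        sd=N["tin"][2 if n=="top" else 3]
        print(n,"tin",blob(old,"grey",sd)[1],blob(im,"grey",sd)[1])
    print(n,"red",cast(n,blob(im,"red",N["s"][2 if n=="top" else 3])[1],.0345))
    x,y=(325,160) if n=="top" else (198,250)
    print("ring diff",cv2.absdiff(old,im)[y-18:y+18,x-18:x+18].mean())
E
```

```text
ee_pos: [0.5132, -0.3607, 0.0296]
force: [0.8, 0.7, -0.3]
gripper_width: 0.984
finger_force: 0.0
ee_pos: [0.5141, -0.3616, 0.2039]
force: [1.1, -0.1, -0.2]
gripper_width: 0.995
finger_force: 0.0
ee_pos: [0.3105, -0.5097, 0.1984]
force: [0.9, 0.1, -0.1]
gripper_width: 1.0
finger_force: 0.0
ee_pos: [0.2095, -0.5084, 0.1987]
force: [0.6, 0.0, 0.2]
gripper_width: 1.0
finger_force: 0.0
top tin (250.0249187432286, 218.11953773925603) (250.02486486486487, 218.09405405405406)
top red [[ 0.514254   -0.36618044  0.0345    ]]
ring diff 1.125514403292181
scene tin (256.96201117318435, 180.6391061452514) (256.85719696969693, 180.70492424242423)
scene red [[ 0.50954159 -0.36493106  0.0345    ]]
ring diff 0.4897119341563786
```

View pics/top6.png

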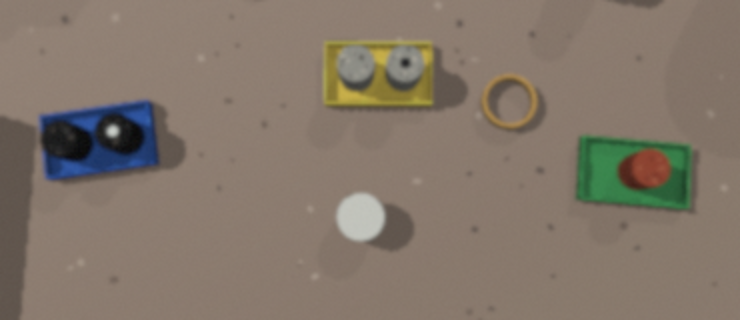

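View pics/scene6.png

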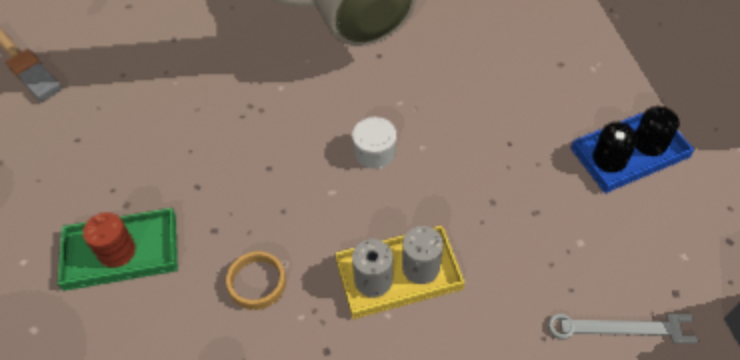

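Both views show all five cores upright in the right trays: blacks in blue, greys in yellow, red in green. The tin and ring have not moved.

```bash
python3 -c "
from bench import r
print(r.sign_off())"
```

```text
the job is handed in; nothing more can be done
None
```

All five cores stand upright in their trays (asphalt in blue, concrete in yellow, sandstone in green), the tin and ring show no movement in the final pictures, and the job was handed in at about 34 s of the 109 s allowed.

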